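Hold the stop screw of the padlock jig

TASK

The end stop of this padlock jig has been set for the silver padlock, and a workmate is about to tighten the stop's brass locknut. Lay the silver padlock flat and square in the jig's pocket, its shackle out through the open near end (do not drop it in), and let go of it; then reach down into the gap behind the bracket and grip the stop screw's flat spade head across its two broad faces, without turning the slack screw from its setting. Finish while still gripping the head firmly, so that it cannot turn when the nut is tightened, and leave the other things on the bench alone.

Things in the scene. Friction and masses are not known exactly. Their poses are not given: they have to be found in the camera images.
- jig: Padlock jig fixed to the bench: dark blue base plate; on it, along its own +x (away from the robot), an aluminium nest block with the pocket, a steel bracket, a grey guard plate. Origin on the bench surface, mid-width, below the bracket's front face; z up. In its frame, mm: base x -104 to 84, y -48 to 48, z 0 to 12; nest block x -88 to -25.5, y -32 to 32 (foot to y 42, z 20).
- pocket (a point): Centre of the pocket's floor, 63 mm above the bench, jig x -53, y 0; axes as the jig's. Pocket for the padlock's  38 mm long (jig x), 43 mm wide (jig y), 7 mm deep, walls with a 3 mm lead-in on top (rim 70 mm above the bench). Its near end (jig -x) is open in the middle, 33 mm wide, for the shackle; its far end is the screw's tip. The body stands 11 mm out of it.
- bracket (a point): Middle of the top edge of the upright steel bracket's rear face (jig x 10, y 0, z 96 mm); axes as the jig's. Bracket 10 mm thick (jig x 0 to 10), y -28 to 28. The stop screw runs through it, 24 mm below this point; the slack brass locknut (24 mm across flats) sits against its front face.
- guard (a point): Middle of the top edge of the grey guard plate's front face (jig x 58, y 0, z 96 mm); axes as the jig's. Plate 5 mm thick (jig x 58 to 63), y -28 to 28. Between bracket and guard is the gap, 48 mm along jig x, open upwards and to both sides, with the base plate (z 12 mm) as its floor.
- stop_screw (a joint): Angle of the M16 stop screw about the jig's +x axis, rad. At 0 its flat head stands upright, broad faces to jig +y and -y, the yellow-painted edge straight up; at +q the painted edge leans by q towards jig -y and the broad faces lean with it. Starts between -0.42 and 0.42. It turns at about 0.05 N m, so fingers closing askew turn it into line with themselves.
- screw_head (a point): Middle of the screw's flat spade head, on its axis, 72 mm above the bench, jig x 34, y 0: halfway between bracket and guard. Axes turn with the screw: x along the screw (jig +x), y square to the two broad faces, z to the painted edge. Head 8 mm thick (y), 32 mm wide (z), 28 mm long (x: jig x 20 to 48); the 16 mm shank joins it at jig x 20.
- paint_mark (a point): The yellow-painted edge of the spade head, 16 mm from the screw's axis: it shows the setting and must not shift by more than 3 mm (10 degrees of turn).
- silver_padlock: Silver-coloured padlock lying on its back, 0.25 kg. Body a block 34 (own x) x 40 (own y) x 18 mm high; shackle along own +x. Origin on its underside, own z up; the body spans own x -30 to +4, its middle at own x -13; the shackle reaches to x +31. To be laid in the pocket with the shackle towards jig -x. Take it by the body's sides (across own y), not lower than 8 mm above its underside.
- brass_padlock: Brass-coloured padlock of the same kind, larger (68 x 45 x 21 mm): leave it alone. It and the silver one swap places between runs.
- spanner: Combination spanner 136 mm long lying flat, leave alone.
- keys: Bunch of keys, about 73 x 127 x 10 mm, leave alone.
- allen_key: Black L-shaped hex key 33 x 93 x 6 mm, leave alone.

How it is judged:
By the outcome, as a careful person would: the job done as asked, in the order asked, and still so for the second after the job is handed in, while the arm keeps its last pose, push and grip.
It also fails if it takes over 50 s, if anything falls off the work surface, if the arm or the gripper's body presses on something with over 40 N, if the wrist force passes 120 N, or if a joint passes its speed limit or range.

ROBOT

A 6-joint arm with a two-finger parallel gripper is mounted at the origin on a cart in front of the work surface, level with it; the furniture and walls round the work are solid. World frame = base frame: x ahead of the robot, y to its left, z up, the work surface at z = 0. Lengths are in m, angles in rad, forces in N, time in s.
With the tool pointing down it reaches from about 0.325 to 0.9 m from the base axis. Payload 6.1 kg.
Tool frame: the origin (TCP) lies at the very end of the fingers, on their centre line; the grasp point (between the pads) lies 19 mm behind it (bot.tcp_to_grasp is the z of the grasp point in the tool frame, in m); z points along the fingers, y is the line along which they close (so a half turn about z gives the same grasp; the last joint's range is limited). The gripper opens to 87 mm and grips with 3 to 60 N. Pads are 19 mm wide; open, the fingers measure 117 mm over their backs; the gripper's body (75 mm by 190 mm) begins 51 mm behind the grasp point.
Start: joints at [-1.228, 0.22, 1.526, -0, 1.395, -0.126], TCP at [0.282, -0.558, 0.223] pointing down, gripper open.
Joint ranges: [-2.98, 2.98], [-0.91, 2.08], [0.09, 2.57], [-1.24, 4.39], [0.2, 2.65], [-2.68, 2.68]. Speed limits (rad/s): [2.57, 2.57, 3.01, 3.14, 3.14, 3.14].

INTERFACE

Orientations are given as a unit quaternion [x, y, z, w].
In Python, from workcell import bot, viewer gives the robot as it stands. The module is installed in compiled form; this text tells all that it offers.
- The arm moves only by the shell command python3 -m pendant 'ROWS'. ROWS is JSON, a list of rows, each a list of 3 entries, a list of its own where there are three numbers: the turn, a rotation vector about the world's x, y, z in degrees, then the shift along the world's x, y, z in cm, then the finger opening in cm, from 0 to 8.7. A call has 1 to 20 rows; each row is the pose to reach, as a shift and turn from the pose commanded when the call began; what a row does not reach only later rows make up. A row lasts 1/8 s, in which the tool goes at most 62.5 mm and 10.7 degrees, less where a joint would pass 70% of its speed; a pose out of reach is approached as far as the arm can. A call with a gripper value outside its range is refused whole. The fingers move at their own pace and stop on an object; the grip force is fixed at half the most. Time passes only in rows, so rows that repeat a pose let the fingers close. It gives the time, the measured TCP pose, the force, the opening and the grip force at its end, in the units of the state.
- bot.get_state(): the state, without advancing time (a new reading comes with each control period).
- viewer.grab_frame(name): name is "scene" or "top"; returns (picture, depth): 480x640x3 uint8, red, green, blue; 480x640 float32, m along the optical axis (not along the pixel's ray), 0 where there is no reading.
- viewer.camera_model(name): a dict with "mtx" (3x3 intrinsics, pixels), "xyz" and "attitude" of the camera in the world. Camera axes: x right, y down, z forward; pixel columns grow to the right and rows downward; lengths in m; the calibration is good to about 2 mm. A picture is of the moment at which its call begins. camera_model takes no time and is no camera call.
- bot.finish_job(): hands the job in; it is judged then, once.
The state is a dict: "time": time; "q": joint angles; "qd": joint speeds; "joint_torque": joint torques, N m; "tool_pos": TCP position; "orientation": TCP orientation; "wrist_force": force on the tool from outside, world axes, zero at the start; "ft_torque": the same for the moment, N m; "opening": opening from 0.0 (shut) to 1.0 (fully open); "grip_force": force on a finger pad.
Only numpy, scipy, OpenCV 4.12 (cv2) and the standard library are available. Lean on these libraries where they do the work, as an engineer would, in place of code of your own. Each camera call takes 0.05 s, during which the arm holds its last target. There are 200 camera calls.

## Working session

There is one attempt and no reset: what is moved stays moved. The work goes in short steps, Python scripts to look and compute and a shell command to move; the robot and the scene stay as the last step left them, time stands still between calls to the robot, and variables do not carry over. Pictures are saved under pics/ and viewed, at most 10 in all, crops included, and the job is handed in when it is done.

```bash
mkdir -p pics; cat > h.py <<'E'
import numpy as np, cv2
from workcell import bot, viewer
from scipy.spatial.transform import Rotation as R
def grab(n,save=None):
    im,d=viewer.grab_frame(n); 
    if save: cv2.imwrite('pics/'+save,im[:,:,::-1])
    return im,d
def cam(n):
    c=viewer.camera_model(n); K=np.array(c['mtx']); a=np.array(c['attitude'])
    M=R.from_quat(a).as_matrix() if a.size==4 else a.reshape(3,3)
    return K,M,np.array(c['xyz'])
def cloud(n,d):
    K,M,t=cam(n); v,u=np.mgrid[0:480,0:640]
    P=np.stack([(u-K[0,2])/K[0,0]*d,(v-K[1,2])/K[1,1]*d,d],-1)
    return P@M.T+t
def ray(n,uv,z):
    K,M,t=cam(n); uv=np.atleast_2d(uv).astype(float)
    r=np.c_[(uv[:,0]-K[0,2])/K[0,0],(uv[:,1]-K[1,2])/K[1,1],np.ones(len(uv))]@M.T
    return t+r*((z-t[2])/r[:,2])[:,None]
E
python3 - <<'E'
from h import *
for n in('scene','top'):
    im,d=grab(n,n+'0.png'); np.savez('pics/'+n+'0.npz',im=im,d=d); print(viewer.camera_model(n))
print(bot.get_state(), bot.tcp_to_grasp)
E
```

```text
{'mtx': array([[583.02253905,   0.        , 315.18276878],
       [  0.        , 583.02253905, 234.49913778],
       [  0.        ,   0.        ,   1.        ]]), 'xyz': array([0.13042316, 0.89145741, 0.97256223]), 'attitude': array([-0.20739761,  0.90040909, -0.37189224,  0.08913961])}
{'mtx': array([[527.28142222,   0.        , 325.43507419],
       [  0.        , 527.28142222, 231.30838712],
       [  0.        ,   0.        ,   1.        ]]), 'xyz': array([0.34452245, 0.10139688, 1.02587327]), 'attitude': array([ 0.71499397, -0.69326858,  0.06601319, -0.06168109])}
{'time': 0.1, 'q': array([-1.22806449e+00,  2.21133199e-01,  1.52748830e+00, -2.72623455e-05,
        1.39470390e+00, -1.26138857e-01]), 'qd': array([-0.00117125, -0.00081667, -0.00233536,  0.00036283, -0.00137241,
        0.00174112]), 'joint_torque': array([ 5.83519122e-04, -4.95945454e+01, -3.88518906e+01,  7.00942171e-02,
        5.15374588e-02, -7.61388333e-05]), 'tool_pos': array([ 0.28220283, -0.55703871,  0.22155981]), 'orientation': array([ 9.72644740e-01,  2.32296060e-01, -1.06981479e-04, -8.59846466e-04]), 'wrist_force': array([0.06783415, 0.07388368, 0.44854088]), 'ft_torque': array([-0.04900855, -0.06863756, -0.01373592]), 'grip_force': 0.0, 'opening': 0.9998273317046524} -0.0187
```

View pics/scene0.png

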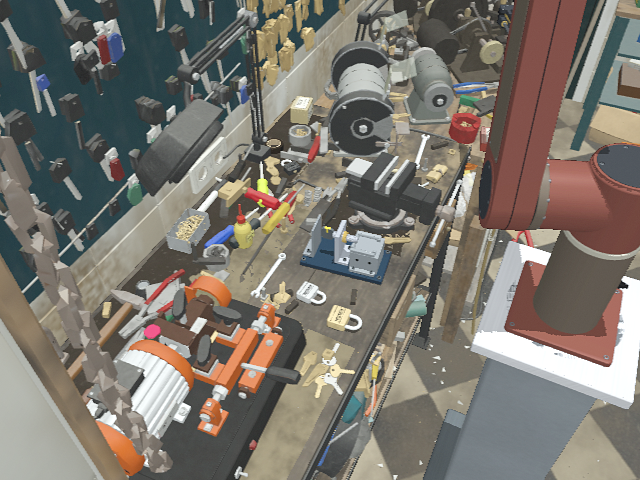

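View pics/top0.png

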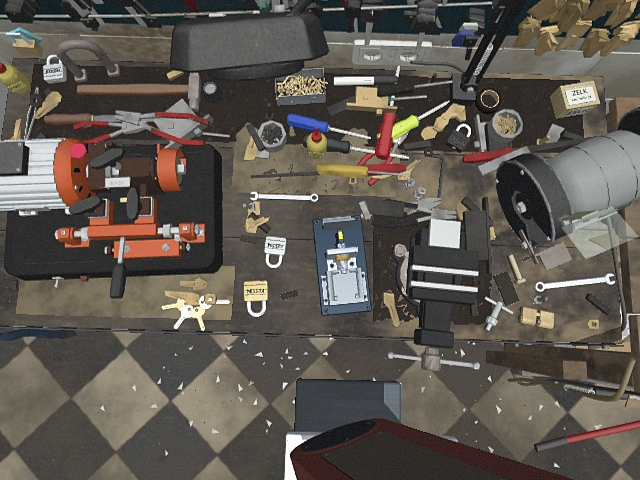

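The scene view shows the jig near (345,250), the silver padlock at (312,293) and the brass one at (345,318). In the top view the jig is at (343,265), silver at (275,250), brass at (256,297), and the vise is just right of the jig.

```bash
python3 - <<'E'
from h import *
a=np.load('pics/top0.npz');b=np.load('pics/scene0.npz')
A=cv2.resize(a['im'][210:320,240:400],None,fx=5,fy=5,interpolation=cv2.INTER_CUBIC)
cv2.imwrite('pics/topc.png',A[:,:,::-1])
B=cv2.resize(b['im'][205:335,290:400],None,fx=4.5,fy=4.5,interpolation=cv2.INTER_CUBIC)
cv2.imwrite('pics/scec.png',B[:,:,::-1])
P=cloud('top',a['d'])
for name,(u0,v0,u1,v1) in dict(jig=(310,210,376,318),pad=(262,232,290,272),brass=(240,278,272,318),vise=(385,200,490,345)).items():
    z=P[v0:v1,u0:u1,2]; print(name,np.histogram(z,bins=np.arange(-.02,.26,.01))[0])
im=a['im'].astype(int); Q=P.reshape(480,640,3)
# silver: bright grey region
m=((im.min(2)>150)&(np.ptp(im,axis=2)<25)).astype(np.uint8); m[:, :262]=0;m[:,290:]=0;m[:232]=0;m[272:]=0
v,u=np.nonzero(m); print(len(u),u.min(),u.max(),v.min(),v.max())
zz=Q[v,u,2]; print(np.percentile(zz,[5,50,95]))
# jig base: dark blue
hsv=cv2.cvtColor(a['im'],cv2.COLOR_RGB2HSV)
print(hsv[225,325],hsv[300,325],hsv[235,340],a['im'][300,325])
E
```

```text
jig [   0 1150 1409 2034  313  122  118  108 1039  346  178  281    3    0
    0    0    0    0    0    0    0    0    0    0    0    0    0    0]
pad [  0 327 344 400  44   0   0   0   0   0   0   0   0   0   0   0   0   0
   0   0   0   0   0   0   0   0   0   0]
brass [  0 319 342 332 285   0   0   0   0   0   0   0   0   0   0   0   0   0
   0   0   0   0   0   0   0   0   0   0]
vise [   7 2432 2412  906  612  502 1333  577   56   78   97  418  334 1333
  920  251 2619    3    0    0    0    0    0    0    0    0    0    0]
399 264 285 236 267
[0.01018011 0.01747981 0.02072303]
[103  22  80] [113  24  43] [ 29 142 255] [39 40 43]
```

View pics/topc.png

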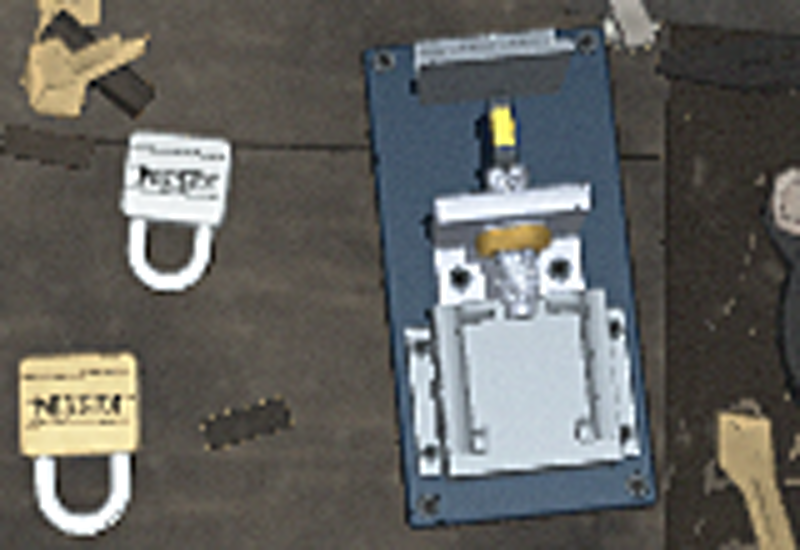

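View pics/scec.png

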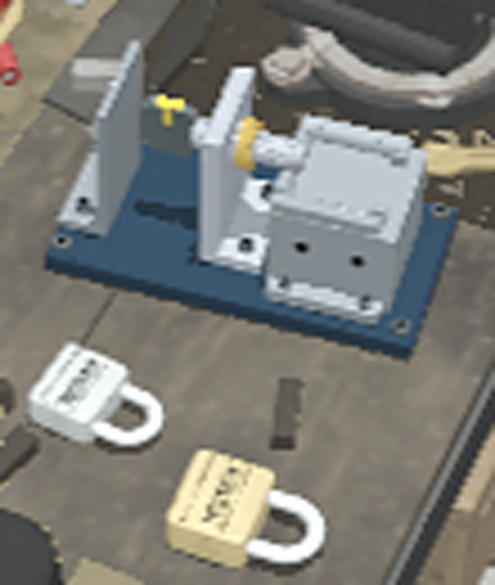

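The crops resolve it. Top crop: silver body corners about (125,130), (232,138), (225,228) and (120,222), with the shackle towards the robot; jig base corners about (362,45), (605,30), (655,505) and (408,527). The yellow mark is at (503,127), and the scene view shows it on the head between bracket and guard. Next I'll measure these.

```bash
cat >> h.py <<'E'
def px(n,p):
    K,M,t=cam(n); q=(np.atleast_2d(p)-t)@M; q=q@K.T
    return q[:,:2]/q[:,2:]
def tri(ut,us):
    A=[];b=[]
    from numpy import eye
    for n,uv in(('top',ut),('scene',us)):
        K,M,t=cam(n); r=M@np.array([(uv[0]-K[0,2])/K[0,0],(uv[1]-K[1,2])/K[1,1],1]); r/=np.linalg.norm(r)
        N=eye(3)-np.outer(r,r); A.append(N);b.append(N@t)
    A=np.vstack(A);b=np.hstack(b); x=np.linalg.lstsq(A,b,rcond=None)[0]
    return x,np.linalg.norm(A@x-b)
def yellow(im,box):
    hsv=cv2.cvtColor(im,cv2.COLOR_RGB2HSV); m=((hsv[:,:,0]>22)&(hsv[:,:,0]<35)&(hsv[:,:,1]>140)&(hsv[:,:,2]>120)).astype(np.uint8)
    k=np.zeros_like(m);u0,v0,u1,v1=box;k[v0:v1,u0:u1]=1;m*=k
    return m
E
cat > m.py <<'E'
from h import *
F={n:np.load('pics/%s0.npz'%n) for n in('top','scene')}
box=dict(top=(305,205,385,325),scene=(290,230,400,290)); ybox=dict(top=(330,225,355,250),scene=(315,215,335,240))
pbox=dict(top=(258,230,292,274),scene=(290,275,330,310))
yc={};Pq={}
for n in F:
    im=F[n]['im']; hsv=cv2.cvtColor(im,cv2.COLOR_RGB2HSV)
    m=((hsv[:,:,0]>100)&(hsv[:,:,0]<116)&(hsv[:,:,1]>90)).astype(np.uint8)
    k=np.zeros_like(m);u0,v0,u1,v1=box[n];k[v0:v1,u0:u1]=1;m*=k
    m=cv2.morphologyEx(m,cv2.MORPH_OPEN,np.ones((2,2)))
    c=np.vstack(cv2.findContours(m,0,2)[0]); h=cv2.convexHull(c)
    q=cv2.approxPolyDP(h,5,True)[:,0]; print(n,'base',m.sum(),q.tolist()); print((ray(n,q,.012)*1000).round(1).tolist())
    y=yellow(im,ybox[n]); v,u=np.nonzero(y); yc[n]=(u.mean(),v.mean()); print('yellow',len(u),yc[n],cv2.minAreaRect(np.c_[u,v].astype(np.float32)))
    m=((im.min(2)>125)&(np.ptp(im.astype(int),axis=2)<35)).astype(np.uint8)
    k=np.zeros_like(m);u0,v0,u1,v1=pbox[n];k[v0:v1,u0:u1]=1;m*=k
    print('silver',m.sum()); 
    m=cv2.morphologyEx(m,cv2.MORPH_CLOSE,np.ones((3,3)))
    b=cv2.morphologyEx(m,cv2.MORPH_OPEN,np.ones((9,9) if n=='top' else (8,8)))
    v,u=np.nonzero(b); r=cv2.minAreaRect(np.c_[u,v].astype(np.float32)); Pq[n]=r[0]
    bx=cv2.boxPoints(r); print('body',b.sum(),r,(ray(n,bx,.018)*1000).round(1).tolist(), (ray(n,[r[0]],.018)*1000).round(1))
    v,u=np.nonzero(m); print('all', (ray(n,[(u.mean(),v.mean())],.01)*1000).round(1))
print('paint',tri(yc['top'],yc['scene']))
P=cloud('top',F['top']['d'])
vz=P[190:350,380:500].reshape(-1,3); 
for z0 in(.06,.1,.13): s=vz[vz[:,2]>z0]; print('vise >',z0,s.min(0),s.max(0))
E
python3 m.py
```

```text
top base 248 [[369, 288], [325, 256], [315, 240], [320, 220], [362, 223]]
[[422.1, 11.1, 12.0], [481.3, 97.3, 12.0], [512.1, 117.8, 12.0], [552.2, 109.3, 12.0], [548.8, 26.8, 12.0]]
yellow 14 (np.float64(340.42857142857144), np.float64(234.07142857142858)) ((340.5000305175781, 234.00003051757812), (3.5777084827423096, 4.0249223709106445), 26.56505012512207)
silver 432
body 340 ((275.0, 245.0), (16.0, 20.0), 90.0) [[514.0, 214.7, 18.0], [515.2, 176.0, 18.0], [483.9, 174.6, 18.0], [482.7, 213.1, 18.0]] [[498.9 194.6  18. ]]
all [[492.5 196.   10. ]]
scene base 1166 [[391, 255], [381, 284], [301, 263], [323, 239]]
[[375.7, 16.9, 12.0], [364.6, 105.9, 12.0], [546.8, 126.4, 12.0], [535.1, 37.8, 12.0]]
yellow 15 (np.float64(327.26666666666665), np.float64(228.13333333333333)) ((326.6617431640625, 228.39706420898438), (4.287464618682861, 5.830951690673828), 30.963756561279297)
silver 444
body 343 ((308.0, 293.5), (19.0, 20.0), 90.0) [[522.5, 187.8, 18.0], [484.1, 169.2, 18.0], [461.7, 215.3, 18.0], [499.0, 233.4, 18.0]] [[491.6 201.7  18. ]]
all [[492.3 193.1  10. ]]
paint (array([0.51076663, 0.07061756, 0.08690426]), np.float64(0.0018480094599201908))
vise > 0.06 [ 0.31346366 -0.22697843  0.06007972] [0.60806598 0.10139688 1.02587327]
vise > 0.1 [ 0.31696121 -0.16249193  0.10001081] [0.53761181 0.10139688 1.02587327]
vise > 0.13 [ 0.34452245 -0.16249193  0.13003184] [0.53307059 0.10139688 1.02587327]
```

```bash
cat > m2.py <<'E'
from h import *
F={n:np.load('pics/%s0.npz'%n) for n in('top','scene')}
im=F['top']['im']; hsv=cv2.cvtColor(im,cv2.COLOR_RGB2HSV)
i=im.astype(int); m=((i[:,:,2]-i[:,:,0]>12)&(hsv[:,:,0]>95)&(hsv[:,:,0]<125)).astype(np.uint8)
k=np.zeros_like(m);k[212:320,308:376]=1;m*=k
n,l,s,_=cv2.connectedComponentsWithStats(m); j=1+np.argmax(s[1:,4]); m=(l==j).astype(np.uint8)
h=cv2.convexHull(np.argwhere(m)[:,::-1].astype(np.int32)); r=cv2.minAreaRect(h)
b=cv2.boxPoints(r); print(m.sum(),r,b.tolist())
q=cv2.approxPolyDP(h,4,True)[:,0]; print(q.tolist())
W=ray('top',h[:,0],.012)[:,:2].astype(np.float32); r=cv2.minAreaRect(W*1000); print('world rect',r,'(want 188x96)')
print('zero depth',(F['top']['d'][190:350,380:500]==0).sum())
P=cloud('top',F['top']['d']); ok=(F['top']['d']>0)
# depth-based nest top
u0,v0,u1,v1=315,265,372,305
Q=P[v0:v1,u0:u1].reshape(-1,3); 
for a,c in((.056,.067),(.067,.074)):
    s=Q[(Q[:,2]>a)&(Q[:,2]<c)]; print(a,len(s),s.mean(0),cv2.minAreaRect((s[:,:2]*1000).astype(np.float32)))
vz=P[190:350,376:500][ok[190:350,376:500]]
for z0 in(.04,.06,.08,.1,.12,.13): s=vz[vz[:,2]>z0]; print('vise >',z0,'ymax',np.sort(s[:,1])[-5:],'x',s[:,0].min(),s[:,0].max(),s[:,2].max())
for n in F:
  y=yellow(F[n]['im'],dict(top=(330,225,355,250),scene=(315,215,340,240))[n]); print(n); v,u=np.nonzero(y)
  for a,c in zip(u,v): print((a,c,np.round(cloud(n,F[n]['d'])[c,a]*1000).astype(int).tolist()),end=' ')
E
python3 m2.py
```

```text
4080 ((341.38116455078125, 264.8118896484375), (96.61811065673828, 49.751861572265625), 84.2894058227539) [[311.8217468261719, 219.21783447265625], [361.3266906738281, 214.267333984375], [370.9405822753906, 310.40594482421875], [321.4356384277344, 315.3564453125]]
[[370, 310], [322, 315], [313, 220], [360, 216]]
world rect ((466.56732177734375, 65.72325897216797), (187.46826171875, 95.1390609741211), 7.396365642547607) (want 188x96)
zero depth 57
0.056 829 [0.41642691 0.05951402 0.06274999] ((419.9410400390625, 59.55486297607422), (61.96040344238281, 63.89193344116211), 7.659050464630127)
0.067 369 [0.42690732 0.05977624 0.06974608] ((428.1588134765625, 60.42226028442383), (61.341556549072266, 62.71397399902344), 7.361174583435059)
vise > 0.04 ymax [0.00061379 0.0006767  0.00108148 0.0025673  0.00269567] x 0.3134636620871815 0.6117203300869893 0.15013746947301843
vise > 0.06 ymax [-0.04650339 -0.04650255 -0.04646692 -0.04632947 -0.04628001] x 0.3134636620871815 0.6080659767206955 0.15013746947301843
vise > 0.08 ymax [-0.04650339 -0.04650255 -0.04646692 -0.04632947 -0.04628001] x 0.31
[... 1112 characters left out ...]
86]) scene
(np.int64(326), np.int64(226), [515, 65, 87]) (np.int64(325), np.int64(227), [513, 75, 93]) (np.int64(326), np.int64(227), [513, 69, 87]) (np.int64(327), np.int64(227), [509, 72, 92]) (np.int64(328), np.int64(227), [509, 69, 89]) (np.int64(329), np.int64(227), [506, 68, 90]) (np.int64(330), np.int64(227), [505, 65, 88]) (np.int64(326), np.int64(228), [511, 73, 89]) (np.int64(327), np.int64(228), [509, 72, 89]) (np.int64(328), np.int64(228), [508, 69, 87]) (np.int64(329), np.int64(228), [506, 69, 87]) (np.int64(327), np.int64(229), [508, 74, 88]) (np.int64(327), np.int64(230), [509, 74, 84]) (np.int64(327), np.int64(231), [509, 73, 80]) (np.int64(327), np.int64(232), [509, 73, 77])
```

```bash
cat > m3.py <<'E'
from h import *
import sys
tag=sys.argv[1] if len(sys.argv)>1 else '0'
yaw=np.radians(7.4); O=np.array([.4765,.067,0]); Rj=R.from_euler('z',yaw).as_matrix()
for n in('scene','top'):
    f=np.load('pics/%s%s.npz'%(n,tag)); J=(cloud(n,f['d'])-O)@Rj*1000
    s=(J[:,:,0]>23)&(J[:,:,0]<46)&(abs(J[:,:,1])<16)&(J[:,:,2]>54)&(J[:,:,2]<94)&(f['d']>0)
    v,u=np.nonzero(s); P=J[s]; print(n,len(P),u.min(),u.max(),v.min(),v.max(),P.mean(0).round(1))
    for z in range(54,94,5):
        t=P[(P[:,2]>=z)&(P[:,2]<z+5)]; 
        if len(t): print(z,len(t),t.mean(0).round(1),t[:,1].std().round(1))
    if n=='scene':
        c=np.polyfit(P[:,2],P[:,1],1); print('slope dy/dz',c)
        C=P.mean(0); w,V=np.linalg.eigh(np.cov((P-C).T)); print(np.sqrt(w),V[:,0])
    cv2.imwrite('pics/z%s%s.png'%(n,tag),cv2.resize(f['im'][v.min()-14:v.max()+15,u.min()-18:u.max()+18],None,fx=10,fy=10,interpolation=cv2.INTER_NEAREST)[:600,:800,::-1])
    # bracket and guard top edges
    for a,b in((-3,13),(52,68)):
        s=(J[:,:,0]>a)&(J[:,:,0]<b)&(abs(J[:,:,1])<34)&(abs(J[:,:,2]-96)<4); t=J[s]; print('top edge',len(t),t.mean(0).round(1))
E
python3 m3.py; python3 -c "
import cv2,numpy as np
a=cv2.imread('pics/zscene0.png');b=cv2.imread('pics/ztop0.png');print(a.shape,b.shape)
h=max(a.shape[0],b.shape[0]);p=lambda x:cv2.copyMakeBorder(x,0,h-x.shape[0],0,0,0)
c=np.hstack([p(a),p(b)]);f=min(1,800/c.shape[1],600/h);cv2.imwrite('pics/zz.png',cv2.resize(c,None,fx=f,fy=f))"
```

```text
scene 118 322 331 226 239 [34.1  1.  76. ]
54 5 [33.5  0.5 57.6] 1.0
59 15 [33.9  1.  61.9] 1.6
64 15 [35.4  1.  66.2] 2.2
69 13 [33.9  1.9 71.7] 1.4
74 18 [33.4  1.4 76. ] 1.4
79 13 [35.1  2.3 81.4] 0.8
84 30 [34.8 -0.2 86.4] 3.1
89 9 [30.8  1.4 90.4] 2.4
slope dy/dz [-0.01834162  2.4001763 ]
[ 2.25723507  6.48612555 10.18147666] [0.05097896 0.99849816 0.02006437]
top edge 94 [ 2.9  0.8 95.8]
top edge 49 [58.4 -1.1 95.7]
top 59 338 342 229 241 [34.1  0.5 86.4]
59 1 [29.5  3.6 61.1] 0.0
64 1 [30.4  3.7 67. ] 0.0
74 1 [30.9  3.9 75.3] 0.0
79 2 [38.7  2.4 83.5] 1.6
84 43 [34.2  0.3 87. ] 2.4
89 11 [33.8  0.3 89.7] 1.8
top edge 172 [ 4.5  0.4 95.6]
top edge 90 [59.9 -0.7 95.5]
(420, 450, 3) (410, 400, 3)
```

View pics/zz.png

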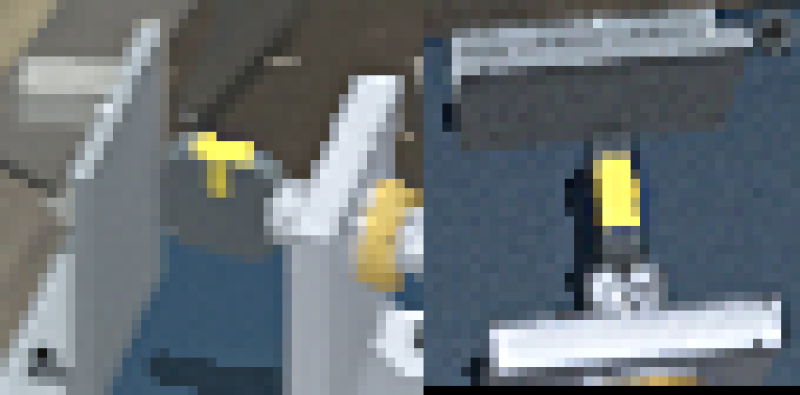

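The head is upright within a few degrees. Scene (left half): yellow T at about (220,160) on the +y face's top edge. Top (right half): strip at (617,190), above the shank at (622,290). Depth puts the mark on the axis, so the estimated setting is about -3°. Next is the padlock pose.

```bash
cat > pad.py <<'E'
from h import *
import sys
tag=sys.argv[1] if len(sys.argv)>1 else '0'
bx=dict(top=(258,230,292,274),scene=(290,275,330,310)) 
for n in bx:
    f=np.load('pics/%s%s.npz'%(n,tag)); im=f['im'].astype(int); u0,v0,u1,v1=bx[n]
    P=cloud(n,f['d']); k=np.zeros(im.shape[:2],bool);k[v0:v1,u0:u1]=1
    m=k&(im.min(2)>125)&(np.ptp(im,axis=2)<35)
    m=cv2.morphologyEx(m.astype(np.uint8),cv2.MORPH_CLOSE,np.ones((3,3)))
    b=cv2.morphologyEx(m,cv2.MORPH_OPEN,np.ones((9,9) if n=='top' else (8,8)))>0
    z=P[:,:,2]; print(n,'body z hist',np.histogram(z[b],bins=np.arange(0,.032,.002))[0])
    t=b&(z>.0135); c=P[t][:,:2]*1000; print(t.sum(),'med',np.median(c,0),'rect',cv2.minAreaRect(c.astype(np.float32)), 'range mid',(np.percentile(c,2,0)+np.percentile(c,98,0))/2)
    # shackle direction: body centroid -> shackle centroid
    s=(m>0)&~b; w=ray(n,np.argwhere(s)[:,::-1],.009)*1000; cc=w.mean(0)[:2]; d=cc-c.mean(0); print('shackle',cc,'yaw of -shackle',np.degrees(np.arctan2(-d[1],-d[0])))
E
python3 pad.py
python3 -c "
from h import *
q=ray('top',np.array([(125,130),(232,138),(225,228),(120,222)])/5+[239.6,209.6],.018)*1000;print(q.round(1),q.mean(0))
d=q[1]-q[0];print(np.degrees(np.arctan2(d[0],-d[1])));d=q[0]-q[3];print(np.degrees(np.arctan2(d[1],d[0])));d=q[1]-q[2];print(np.degrees(np.arctan2(d[1],d[0])))
from workcell import bot"
```

```text
top body z hist [  1   0   0   0   0   1   6  31 108 144  42   2   0   0   0]
332 med [498.59094851 194.86009825] rect ((426.6002502441406, 162.6974334716797), (199.8697967529297, 45.057159423828125), 24.050580978393555) range mid [498.63261394 194.45813472]
shackle [471.35420201 196.97031009] yaw of -shackle -6.05846147221873
scene body z hist [23  6 10 11 11 23 23 20 75 92 34  6  0  0  0]
233 med [494.97372454 196.72441335] rect ((326.68438720703125, 538.561767578125), (42.12131118774414, 806.4990844726562), 26.090721130371094) range mid [495.40121226 195.34312228]
shackle [485.01439163 189.15306538] yaw of -shackle 60.45832350992418
[[516.7 215.6  18. ]
 [514.8 174.   18. ]
 [479.6 175.2  18. ]
 [480.7 215.7  18. ]] [497.96234884 195.12619622  18.        ]
-2.5277118485684054
-0.15532890009044487
-1.8934588883048495
```

```bash
python3 -m pendant '[[[0,0,0],[0,0,8],6.5],[[0,0,-10],[2,6,10],6.5],[[0,0,-20],[3.5,12,10],6.5],[[0,0,-30],[5,18,10],6.5],[[0,0,-30],[6.5,24,10],6.5],[[0,0,-30],[8.5,30,10],6.5],[[0,0,-30],[10.5,36,10],6.5],[[0,0,-30],[12.5,42,10],6.5],[[0,0,-30],[14.5,48,10],6.5],[[0,0,-30],[16,54,10],6.5],[[0,0,-30],[18,60,8],6.5],[[0,0,-30],[20,66,5],6.5],[[0,0,-30],[21,72,0],6.5],[[0,0,-30],[21.5,75,-4],6.5],[[0,0,-30],[21.5,75,-8],6.5],[[0,0,-30],[21.5,75,-8],6.5],[[0,0,-30],[21.5,75,-8],6.5]]'
```

```text
time: 2.22
tool_pos: [0.4981, 0.1922, 0.1439]
orientation: [1.0, -0.027, 0.001, -0.0]
wrist_force: [0.3, 0.3, 1.2]
opening: 0.743
grip_force: 0.0
```

```bash
python3 -m pendant '[[[0,0,0],[0,0.3,-5],6.5],[[0,0,0],[0,0.3,-9],6.5],[[0,0,0],[0,0.3,-11.5],6.5],[[0,0,0],[0,0.3,-13],6.5],[[0,0,0],[0,0.3,-13.4],6.5],[[0,0,0],[0,0.3,-13.4],6.5],[[0,0,0],[0,0.3,-13.4],6.5]]'; python3 -c "
from h import *
im,d=grab('scene'); cv2.imwrite('pics/g1.png',cv2.resize(im[200:340,260:400],None,fx=4,fy=4,interpolation=cv2.INTER_CUBIC)[:,:,::-1])"
```

```text
time: 3.1
tool_pos: [0.4985, 0.1957, 0.0099]
orientation: [1.0, -0.027, 0.001, -0.0]
wrist_force: [-0.3, -0.2, -0.8]
opening: 0.745
grip_force: 0.0
```

View pics/g1.png

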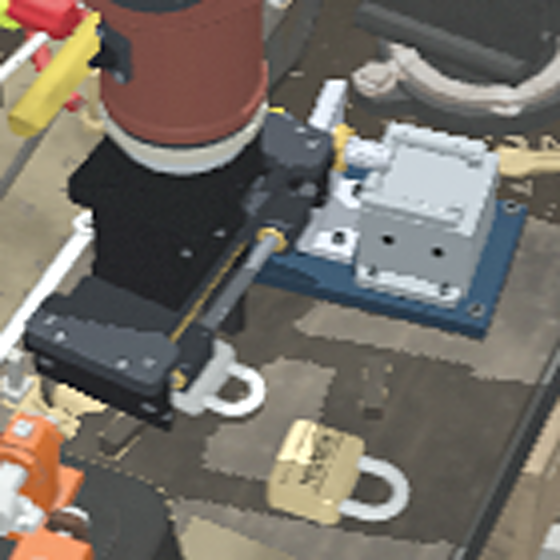

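The view shows the padlock between the fingers, shackle protruding at (240,390), with nothing touched. I'll close and lift.

```bash
python3 -m pendant '[[[0,0,0],[0,0,0],5],[[0,0,0],[0,0,0],4],[[0,0,0],[0,0,0],3],[[0,0,0],[0,0,0],3],[[0,0,0],[0,0,0],3],[[0,0,0],[0,0,0],3],[[0,0,0],[0,0,0],3]]'
```

```text
time: 4.03
tool_pos: [0.4974, 0.1954, 0.0086]
orientation: [1.0, -0.027, -0.0, 0.0]
wrist_force: [-0.7, -1.2, 1.8]
opening: 0.456
grip_force: 30.0
```

```bash
python3 -m pendant '[[[0,0,0],[0,0,2],3],[[0,0,0],[0,0,6],3],[[0,0,0],[0,0,10],3],[[0,0,3],[-1.5,-2.5,12],3],[[0,0,6],[-3.5,-6,12],3],[[0,0,9],[-5.5,-9.5,12],3],[[0,0,10.4],[-7,-12.5,12],3],[[0,0,10.4],[-7.4,-13.5,12],3],[[0,0,10.4],[-7.4,-13.5,10.5],3],[[0,0,10.4],[-7.4,-13.5,10],3],[[0,0,10.4],[-7.4,-13.5,10],3],[[0,0,10.4],[-7.4,-13.5,10],3]]'; python3 - <<'E'
from h import *
for n in('top','scene'):
    im,d=grab(n); np.savez('pics/%s1.npz'%n,im=im,d=d)
    u0,v0,u1,v1=dict(top=(305,215,375,325),scene=(310,215,400,300))[n]
    cv2.imwrite('pics/h%s.png'%n,cv2.resize(im[v0:v1,u0:u1],None,fx=5,fy=5,interpolation=cv2.INTER_CUBIC)[:,:,::-1])
a=cv2.imread('pics/htop.png');b=cv2.imread('pics/hscene.png');b=cv2.copyMakeBorder(b,0,a.shape[0]-b.shape[0],0,0,0);cv2.imwrite('pics/h1.png',np.hstack([a,b])) ; print(a.shape,b.shape)
E
```

```text
time: 5.52
tool_pos: [0.4236, 0.0609, 0.1085]
orientation: [0.998, 0.064, -0.0, -0.0]
wrist_force: [-0.7, -0.6, -2.8]
opening: 0.455
grip_force: 30.0
(550, 350, 3) (550, 450, 3)
```

View pics/h1.png

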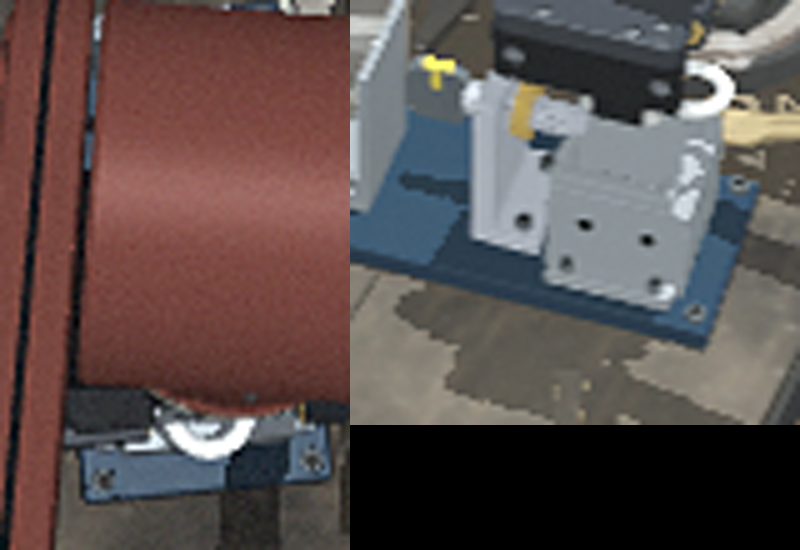

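The shackle end shows at about (208,459) in the left (top) part and (733,90) in the right (scene) part. The padlock hovers level over the nest. Now I'll locate the shackle end in the jig frame.

```bash
python3 - <<'E'
from h import *
yaw=np.radians(7.4); O=np.array([.4765,.067,0]); Rj=R.from_euler('z',yaw).as_matrix()
f=np.load('pics/top1.npz'); im=f['im'].astype(int); P=(cloud('top',f['d'])-O)@Rj*1000
m=(im.min(2)>150)&(np.ptp(im,axis=2)<30); k=np.zeros_like(m);k[290:312,334:360]=1;m&=k
Z=P[:,:,2]; s=m&(Z>100)&(Z<122); print(s.sum(),'z med',np.median(Z[s]), 'zhist',np.histogram(Z[m],np.arange(60,125,5))[0])
uv=np.argwhere(m&(Z>85))[:,::-1]; q=((ray('top',uv,.1085)-O)@Rj*1000); print('jig x min',np.sort(q[:,0])[:5],'y range',q[:,1].min(),q[:,1].max(),'lowest rows',uv[:,1].max(), q[uv[:,1]>=uv[:,1].max()-1][:,1].mean())
w=ray('top',uv[uv[:,1]>=uv[:,1].max()],.109); 
f=np.load('pics/scene1.npz'); im2=f['im'].astype(int)
m=(im2.min(2)>150)&(np.ptp(im2,axis=2)<30); k=np.zeros_like(m);k[224:242,375:392]=1;m&=k
uv2=np.argwhere(m)[:,::-1]; q2=(ray('scene',uv2,.1085)-O)@Rj*1000; print('scene',np.sort(q2[:,0])[:5],q2[:,1].min(),q2[:,1].max())
print('TCP jig',(np.array([.4236,.0609,.1085])-O)@Rj*1000)
E
```

```text
68 z med 111.73129002926291 zhist [21  1  0  0  0  0  0  0  0 12 52  4]
jig x min [-94.55124736 -94.38113772 -94.21103375 -94.04093546 -93.19161463] y range -12.684316370928196 19.66194459309768 lowest rows 306 3.0977160941121737
scene [-98.50942938 -96.6249551  -96.48903931 -95.90866212 -95.88747115] -34.426915257876544 16.728112731765822
TCP jig [-53.24505763   0.76409297 108.5       ]
```

```bash
python3 - <<'E'
from h import *
yaw=np.radians(7.4); O=np.array([.4765,.067,0]); Rj=R.from_euler('z',yaw).as_matrix()
f=np.load('pics/top1.npz'); im=f['im'].astype(int); d=f['d']; Z=cloud('top',d)[:,:,2]
m=(im.min(2)>150)&(np.ptp(im,axis=2)<30)
for v in range(298,308):
    u=[x for x in range(330,362) if m[v,x] and Z[v,x]>.09]
    if u:
        c=(ray('top',[(min(u)-.5,v),(max(u)+.5,v)],.110)-O)@Rj*1000; print(v,min(u),max(u),c[:,:2].round(1).tolist(),'mid',c[:,1].mean().round(1))
    print(''.join('%4d'%g for g in im[v,334:358].min(1)))
# jig base near edge and nest side edges seen same image: base corners bottom
E
python3 -c "
from h import *
print('proj TCP axis top',px('top',[[.4236,.0609,.11]]))"
```

```text
43  27  96  92  98  86  51  56  60  73  45  58 104 107  96  95  82  80 111 129 137 119  91  73
299 340 355 [[-81.3, 14.1], [-84.0, -13.4]] mid 0.3
  50  31  69  87 117 139 175 135 115 160 112 134 131 132 133  91  99 104 205 255 255 242  95 100
300 338 355 [[-82.6, 17.7], [-85.7, -13.3]] mid 2.2
  46 103  62  90 218 255 255 236 161 214 218 225 220 227 214  93  89 130 245 255 255 165  95 102
301 339 354 [[-84.5, 16.1], [-87.2, -11.3]] mid 2.4
  89 211 124  94 121 247 255 255 220 173 205 205 195 195  78  88 134 228 255 255 241  92  98 100
302 339 354 [[-86.2, 16.3], [-88.9, -11.2]] mid 2.6
  71 202 223 118  91 208 252 255 254 220 179 175  98 107 120 147 243 255 255 253 170  98 104  91
303 340 353 [[-88.1, 14.8], [-90.4, -9.3]] mid 2.8
 148 227 219 214  91 108 225 255 255 255 244 235 223 235 246 252 255 255 255 226  52  63  68  71
304 341 352 [[-89.9, 13.2], [-92.0, -7.4]] mid 2.9
 222 218 191 149 122  56  91 214 245 255 255 255 255 255 255 255 255 247 231  39  26  19  16  20
305 343 350 [[-92.0, 10.0], [-93.3, -3.7]] mid 3.1
  54  60  65  68  72  57  41  52 147 238 242 252 255 255 253 244 235  95   0  12  31  34  30  27
306 345 348 [[-94.0, 6.7], [-94.7, -0.1]] mid 3.3
  77  85  85  86  85  84  91  79  72  78 149 168 222 217 165 122  94  10  29  26  33  30  24  31
  86  84  88  87  91  84  85  77  82  77  71  71  70  63  75  76  77  25  36  33  35  32  26  37
proj TCP axis top [[345.43922381 282.07482213]]
```

```bash
python3 -m pendant '[[[0,0,0],[-0.15,-0.2,0],3],[[0,0,0],[-0.15,-0.2,-1.5],3],[[0,0,0],[-0.15,-0.2,-2.5],3],[[0,0,0],[-0.15,-0.2,-2.9],3],[[0,0,0],[-0.15,-0.2,-3.2],3],[[0,0,0],[-0.15,-0.2,-3.2],3],[[0,0,0],[-0.15,-0.2,-3.2],3]]'
```

```text
time: 6.5
tool_pos: [0.4222, 0.0584, 0.0768]
orientation: [0.998, 0.063, 0.0, 0.0]
wrist_force: [0.4, 0.4, -1.5]
opening: 0.455
grip_force: 30.0
```

```bash
python3 -m pendant '[[[0,0,0],[0,0,-0.15],3],[[0,0,0],[0,0,-0.25],3],[[0,0,0],[0,0,-0.25],3],[[0,0,0],[0,0,-0.25],3]]'; python3 -m pendant '[[[0,0,0],[0,0,-0.1],3],[[0,0,0],[0,0,-0.2],3],[[0,0,0],[0,0,-0.2],3],[[0,0,0],[0,0,-0.2],3]]'
```

```text
time: 7.0
tool_pos: [0.4219, 0.0584, 0.0741]
orientation: [0.998, 0.063, 0.0, 0.0]
wrist_force: [0.6, 0.5, -1.4]
opening: 0.457
grip_force: 30.0
time: 7.5
tool_pos: [0.4219, 0.0584, 0.072]
orientation: [0.998, 0.063, -0.0, -0.0]
wrist_force: [0.2, 0.4, -1.8]
opening: 0.458
grip_force: 30.0
```

```bash
python3 -m pendant '[[[0,0,0],[0,0,-0.05],3],[[0,0,0],[0,0,-0.1],3],[[0,0,0],[0,0,-0.1],3],[[0,0,0],[0,0,-0.1],3]]'
```

```text
time: 8.0
tool_pos: [0.422, 0.0584, 0.0715]
orientation: [0.998, 0.063, 0.0, 0.0]
wrist_force: [-2.9, 0.2, 7.7]
opening: 0.456
grip_force: 30.0
```

```bash
python3 -m pendant '[[[0,0,0],[0,0,0],4.2],[[0,0,0],[0,0,0],4.6],[[0,0,0],[0,0,0],5.2],[[0,0,0],[0,0,0],6],[[0,0,0],[0,0,0],6],[[0,0,0],[0,0,0],6],[[0,0,0],[0,0,4],6],[[0,0,0],[0,0,9],6],[[0,0,0],[0,0,14],6],[[0,0,0],[-2,8,16],6],[[0,0,0],[-2,14,16],6],[[0,0,0],[-2,20,16],6],[[0,0,0],[-2,20,16],6]]'; python3 - <<'E'
from h import *
for n in('top','scene'):
    im,d=grab(n); np.savez('pics/%s2.npz'%n,im=im,d=d)
    u0,v0,u1,v1=dict(top=(305,215,375,325),scene=(310,215,400,300))[n]
    cv2.imwrite('pics/h%s.png'%n,cv2.resize(im[v0:v1,u0:u1],None,fx=5,fy=5,interpolation=cv2.INTER_CUBIC)[:,:,::-1])
a=cv2.imread('pics/htop.png');b=cv2.imread('pics/hscene.png');b=cv2.copyMakeBorder(b,0,a.shape[0]-b.shape[0],0,0,0);cv2.imwrite('pics/h2.png',np.hstack([a,b]))
E
python3 m3.py 2
```

```text
time: 9.62
tool_pos: [0.4012, 0.2614, 0.2312]
orientation: [0.998, 0.065, 0.0, -0.0]
wrist_force: [0.5, 0.0, -0.5]
opening: 0.685
grip_force: 0.0Traceback (most recent call last):
  File "m3.py", line 8, in <module>
    v,u=np.nonzero(s); P=J[s]; print(n,len(P),u.min(),u.max(),v.min(),v.max(),P.mean(0).round(1))
                                              ~~~~~^^
    return umr_minimum(a, axis, None, out, keepdims, initial, where)
ValueError: zero-size array to reduction operation minimum which has no identity
```

View pics/h2.png

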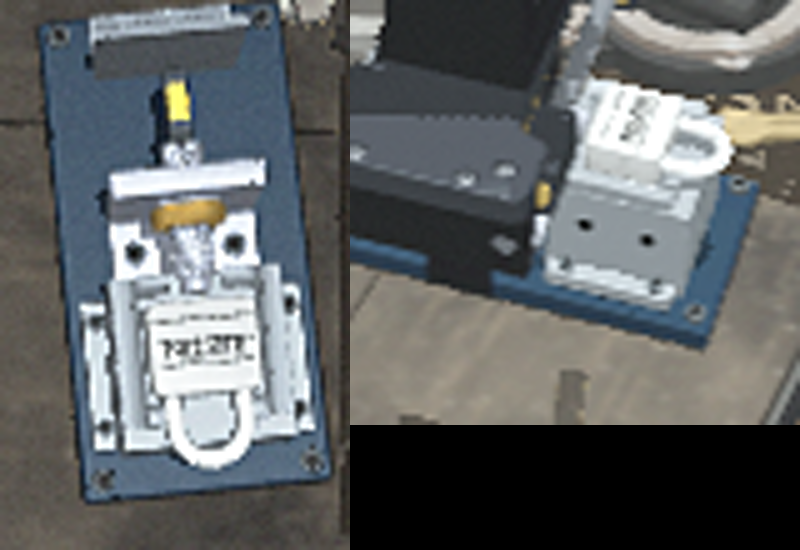

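The padlock sits square in the pocket: body around (205,348), shackle out through the open end at (208,450). I'll check its top height and flatness, and re-measure the head's edge line against the screw axis.

```bash
python3 - <<'E'
from h import *
yaw=np.radians(7.4); O=np.array([.4765,.067,0]); Rj=R.from_euler('z',yaw).as_matrix()
f=np.load('pics/top2.npz'); J=(cloud('top',f['d'])-O)@Rj*1000
s=(abs(J[:,:,0]+53)<14)&(abs(J[:,:,1])<16)&(J[:,:,2]>50); P=J[s]; c=np.linalg.lstsq(np.c_[P[:,:2]-[-53,0],np.ones(len(P))],P[:,2],rcond=None)[0]; print('pad plane tilt',c[:2],'z',c[2])
im=f['im'].astype(int)
w=lambda uv,z:(ray('top',uv,z)-O)@Rj*1000
# subpixel lateral centre of yellow strip, weight by (R-B)
for tag in '02':
    im=np.load('pics/top%s.npz'%tag)['im'].astype(float); 
    yw=np.clip((im[:,:,0]+im[:,:,1])/2-im[:,:,2]-40,0,None); yw[:226]=0;yw[243:]=0;yw[:,:333]=0;yw[:,350:]=0
    V,U=np.nonzero(yw); g=yw[V,U]; uv=[(U*g).sum()/g.sum(),(V*g).sum()/g.sum()]; print('yellow',np.round(uv,2),w([uv],.0875).round(2))
# nut brass centre (jig x ~ -5, z top 84) and base left/right edges at head
    nw=np.clip((im[:,:,0]+im[:,:,1])/2-im[:,:,2]-40,0,None); nw[:252]=0;nw[262:]=0;nw[:,:330]=0;nw[:,358:]=0
    V,U=np.nonzero(nw); g=nw[V,U]; uv=[(U*g).sum()/g.sum(),(V*g).sum()/g.sum()]; print('nut',np.round(uv,2),w([uv],.082).round(2), U.min(),U.max())
    # blue base extents on rows crossing the head
    B=(im[:,:,2]-im[:,:,0]>12)
    for v in (225,230,236,242):
        u=np.nonzero(B[v,305:376])[0]+305; e=w([(u.min()-.5,v),(u.max()+.5,v)],.012); print(v,e[:,:2].round(1).tolist(),end=' ')
    print()
E
```

```text
pad plane tilt [-0.00074426 -0.00325915] z 81.09026468864123
yellow [340.2 235. ] [[ 3.40e+01 -4.00e-02  8.75e+01]]
nut [342.09 257.12] [[-5.69  0.48 82.  ]] 336 349
225 [[72.0, 47.8], [62.6, -47.8]] 230 [[61.9, 46.8], [52.7, -46.7]] 236 [[50.0, 47.9], [40.7, -47.3]] 242 [[38.0, 47.1], [28.7, -47.9]] 
yellow [340.22 234.97] [[ 3.406e+01 -8.000e-02  8.750e+01]]
nut [342.11 257.14] [[-5.73  0.45 82.  ]] 336 349
225 [[72.0, 47.8], [62.6, -47.8]] 230 [[61.9, 46.8], [52.7, -46.7]] 236 [[50.0, 47.9], [40.7, -47.3]] 242 [[38.0, 47.1], [28.7, -47.9]]
```

```bash
python3 -m pendant '[[[0,0,0],[2,-5,0],4],[[0,0,0],[5,-10,0],4],[[0,0,0],[8,-15,0],4],[[0,0,0],[10.9,-19.1,0],4],[[0,0,0],[10.9,-19.1,-4],4],[[0,0,0],[10.9,-19.1,-8],4],[[0,0,0],[10.9,-19.1,-11.5],4],[[0,0,0],[10.9,-19.1,-12.5],4],[[0,0,0],[10.9,-19.1,-12.5],4],[[0,0,0],[10.9,-19.1,-12.5],4]]';  python3 -c "
from h import *
im,d=grab('scene'); cv2.imwrite('pics/g3.png',cv2.resize(im[175:285,290:400],None,fx=5.4,fy=5.4,interpolation=cv2.INTER_CUBIC)[:,:,::-1])
s=bot.get_state(); print(px('scene',[s['tool_pos']])-[290,175])"
```

```text
time: 10.98
tool_pos: [0.5122, 0.067, 0.1079]
orientation: [0.998, 0.063, 0.001, 0.0]
wrist_force: [0.5, -0.5, 0.0]
opening: 0.46
grip_force: 0.0
[[36.81356249 44.78215085]]
```

View pics/g3.png

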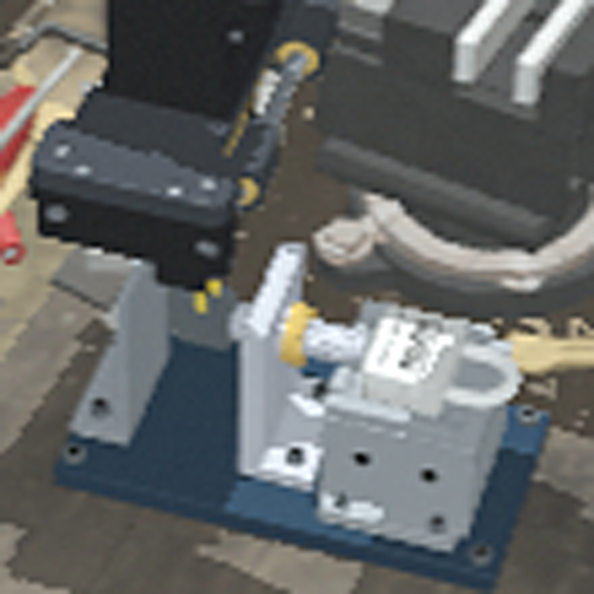

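The open fingers are over the head, with the mark at (207,297), clear of both bracket and guard; the padlock is still seated. I'll correct by a few mm and descend.

```bash
python3 -m pendant '[[[0,0,0],[-0.2,0.35,0],4],[[0,0,0],[-0.2,0.35,-2],4],[[0,0,0],[-0.2,0.35,-3.5],4],[[0,0,0],[-0.2,0.35,-4.7],4],[[0,0,0],[-0.2,0.35,-5.4],4],[[0,0,0],[-0.2,0.35,-5.4],4],[[0,0,0],[-0.2,0.35,-5.4],4],[[0,0,0],[-0.2,0.35,-5.4],4]]'
```

```text
time: 12.02
tool_pos: [0.5094, 0.0709, 0.0526]
orientation: [0.998, 0.063, 0.001, 0.0]
wrist_force: [0.5, -0.8, -0.1]
opening: 0.462
grip_force: 0.0
```

```bash
python3 -m pendant '[[[0,0,0],[0,0,0],3],[[0,0,0],[0,0,0],2],[[0,0,0],[0,0,0],1.4],[[0,0,0],[0,0,0],1.2],[[0,0,0],[0,0,0],1.1],[[0,0,0],[0,0,0],1.1]]'
```

```text
time: 12.78
tool_pos: [0.5088, 0.071, 0.052]
orientation: [0.998, 0.063, -0.0, -0.0]
wrist_force: [0.2, 0.1, -0.3]
opening: 0.132
grip_force: 0.0
```

```bash
python3 -m pendant '[[[0,0,0],[0,0,0],1.0],[[0,0,0],[0,0,0],0.95],[[0,0,0],[0,0,0],0.9],[[0,0,0],[0,0,0],0.9]]'
```

```text
time: 13.28
tool_pos: [0.5089, 0.0705, 0.052]
orientation: [0.998, 0.063, -0.0, 0.0]
wrist_force: [0.4, -3.7, -0.4]
opening: 0.1
grip_force: 1.9
```

```bash
python3 -m pendant '[[[0,0,0],[0,-0.05,0],0.9],[[0,0,0],[0,-0.05,0],0.9],[[0,0,0],[0,-0.05,0],0.9]]'; python3 -m pendant '[[[0,0,0],[0,0,0],0.8],[[0,0,0],[0,0,0],0.6],[[0,0,0],[0,0,0],0.4],[[0,0,0],[0,0,0],0.4],[[0,0,0],[0,0,0],0.4]]'; python3 - <<'E'
from h import *
s=bot.get_state(); print(s['ft_torque'])
for n in('top','scene'):
    im,d=grab(n); np.savez('pics/%s4.npz'%n,im=im,d=d)
    u0,v0,u1,v1=dict(top=(305,215,375,325),scene=(290,190,400,290))[n]
    cv2.imwrite('pics/h%s.png'%n,cv2.resize(im[v0:v1,u0:u1],None,fx=4,fy=4,interpolation=cv2.INTER_CUBIC)[:,:,::-1])
a=cv2.imread('pics/htop.png');b=cv2.imread('pics/hscene.png');b=cv2.copyMakeBorder(b,0,a.shape[0]-b.shape[0],0,0,0);cv2.imwrite('pics/h4.png',np.hstack([a,b]))
E
```

```text
time: 13.65
tool_pos: [0.5089, 0.0704, 0.052]
orientation: [0.998, 0.063, 0.0, 0.0]
wrist_force: [-0.1, -2.3, 0.2]
opening: 0.101
grip_force: 1.4
time: 14.28
tool_pos: [0.509, 0.0701, 0.052]
orientation: [0.998, 0.063, 0.0, 0.0]
wrist_force: [1.9, -5.0, -1.8]
opening: 0.085
grip_force: 30.0
[-0.83418943 -0.23724399  0.00954945]
```

View pics/h4.png

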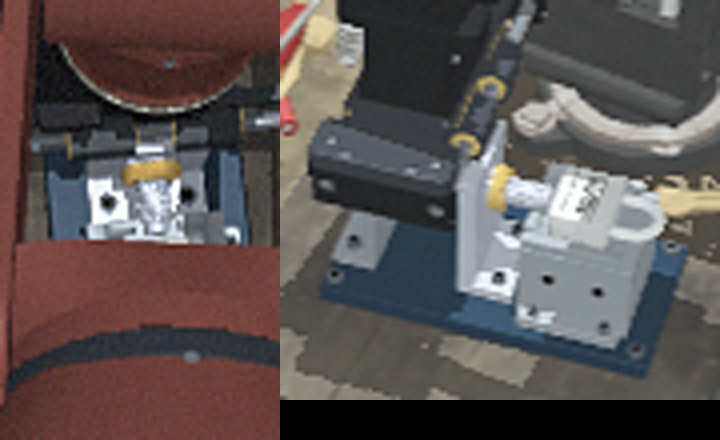

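The final view shows the gripper on the head behind the bracket, around (380,190), clear of bracket and guard, with the padlock still seated at (600,205). The grip reads 30 N at about 8 mm opening with small side loads, so I'll hand it in.

```bash
python3 -c "
from workcell import bot
print(bot.finish_job())"
```

```text
the job is handed in; nothing more can be done
None
```

The silver padlock lies flat in the pocket with its shackle out the near end, and the gripper holds the stop screw's spade head at 30 N; the paint mark was hidden once I gripped, so I infer from the near-upright head and light closing contact that the setting held, and the job is handed in.

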